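Clamp a puck in the wind-up carriage fixture

TASK

Stand the aluminium puck on the bed of the clamping stage, between the carriage and the V stop, and let go of it. Then wind the carriage forward by its bar knob, never pushing on the carriage block, until the puck is seated in the V and clamped firmly but gently, with about 10 N and never more than 20 N, and leave it clamped there. Leave the loose ring, bush and gear alone.

Things in the scene. Friction and masses are not known exactly. Their poses are not given: they have to be found in the camera images.
- puck: plain aluminium puck, upright cylinder 36 mm in diameter and 22 mm high, 0.07 kg, loose on the desk, flat face down; origin at the centre of its underside
- stage: clamping stage fixed to the desk: an aluminium bed plate 236 mm long (local x, from -120 to +116 mm), 110 mm wide, flat top 12 mm above the desk. Origin on the desk under the plate; local x is the direction in which the carriage advances and clamps, z up. The bed is clear from the carriage's pad to the V stop at the far (+x) end
- nest (a point): point on the bed top at stage x = +40 mm, y = 0, fixed on the stage: mean place of a puck seated in the V stop, a steel V-block 44 mm wide, 50 mm high, V upright, about 95 degrees, open to -x. The stop is bolted at a setting that is not measured: the seated puck's axis may lie up to 7 mm before or beyond this point, on y = 0; the V-block's front face lies 12 mm beyond that axis
- pad_face (a point): point on the carriage: middle of the face of its sprung steel pad when relaxed, 24 mm above the desk, 40 mm ahead (stage +x) of the carriage's middle, at stage y = 0. The pad is 34 mm wide, faces +x and gives 1 mm for each 6 N, 5 mm at most. The grey carriage block behind it is 60 mm long, 128 mm wide, top 42 mm above the desk; its guides have about 6 N of friction
- carriage (a joint): carriage position along stage x, m; 0 is fully back (carriage middle at stage x = -70 mm, pad face at -30 mm), grows as it advances towards the V, to 0.078. It advances 20 mm for each rad of the knob
- knob (a joint): knob angle, rad, 0 to 3.9, grows clockwise seen from above; clockwise advances the carriage. At 0 the bar lies along stage x. Friction about 0.12 N m; with the guides it holds by itself up to about 12 N of clamping when let go. Turning takes about 0.24 N m, and 0.02 N m more for each N of clamping (less where the hand also pushes the knob along stage x, 0.02 N m per N)
- knob_grip (a point): middle of the knob's black bar, a grip 50 mm long, 14 mm wide and 28 mm high standing on top of the carriage, straight above the carriage's middle; the bar spans 48 to 76 mm above the desk, the point is at 62 mm; its long direction is this point's x axis, which turns with the knob. The knob travels along stage x with the carriage as it is turned
- ring: loose steel ring, 46 mm across, 12 mm high, bystander; origin at the centre of its underside
- bush: loose flanged brass bush, 31 mm across, 29 mm high, bystander; origin at the centre of its underside
- gear: loose steel spur gear, 49 mm across, 18 mm high, bystander; origin at the centre of its underside
Things that resemble listed ones, but are neither listed nor needed, are in the scene too. What is shaped like the puck but blue or orange is not meant.

How it is judged:
On the way, in this order (a step that is already met when the one before it is completed fails the run):
1. the puck stands on the bed between the pad and the V stop, let go, not yet clamped (z of puck in the frame of stage between 0.009 and 0.015 m and x of puck in the frame of stage between -0.03 and 0.055 m and y of puck in the frame of stage between -0.02 and 0.02 m and angle between puck's own z axis and vertical below 0.1 rad and contact force between the fingers and puck below 0.2 N and contact force between pad_c0 and puck below 3 N), for 0.2 s.
2. the carriage clamps the puck (contact force between pad_c0 and puck above 4 N), for 0.2 s.
At the end, for the whole second after the job is handed in: The puck stands flat on the bed (within 0.08 rad), seated in the V (axis within 3 mm of the stage's middle line, stage x 28 to 52 mm), at rest, pressed by the carriage's pad with 4 to 20 N with nothing else holding it (contact force between pad_c0 and puck between 4 and 20 N and x of puck in the frame of stage between 0.028 and 0.052 m and y of puck in the frame of stage between -0.003 and 0.003 m and z of puck in the frame of stage between 0.009 and 0.015 m and angle between puck's own z axis and vertical below 0.08 rad and linear speed of puck below 0.01 m/s); the robot touches nothing.
It fails at once if the puck is squeezed by the carriage with more than 20 N (contact force between pad_c0 and puck above 20 N).
It fails at once if the carriage block or its pad is pushed or held by the robot with more than 5 N (contact force between any of the arm, the fingers and carriage_c0 above 5 N or contact force between any of the arm, the fingers and carriage_c1 above 5 N or contact force between any of the arm, the fingers and carriage_c2 above 5 N or contact force between any of the arm, the fingers and pad_c0 above 5 N).
It fails at once if a bystander (ring, bush or gear) is moved by more than 15 mm (distance of any of ring, bush, gear from where it was at the start of the episode above 0.015 m).
It also fails if it takes over 72 s, if anything falls off the work surface, if the arm or the gripper's body presses on something with over 40 N, if the wrist force passes 120 N, or if a joint passes its speed limit or range.

ROBOT

A 6-joint arm with a two-finger parallel gripper is mounted at the origin on a cart in front of the work surface, level with it; the furniture and walls round the work are solid. World frame = base frame: x ahead of the robot, y to its left, z up, the work surface at z = 0. Lengths are in m, angles in rad, forces in N, time in s.
With the tool pointing down it reaches from about 0.425 to 0.95 m from the base axis. Payload 3.5 kg.
Tool frame: the origin (TCP) lies at the very end of the fingers, on their centre line; the grasp point (between the pads) lies manip.hold_point_z behind it (manip.hold_point_z is the distance from the TCP to the grasp point, in m); z points along the fingers, y is the line along which they close (so a half turn about z gives the same grasp; the last joint's range is limited). The gripper opens to 85 mm and grips with 20 to 120 N. Pads are 22 mm wide; open, the fingers measure 114 mm over their backs; the gripper's body (76 mm by 85 mm) begins 54 mm behind the grasp point. The pads swing forward as they close: fully open they stand 13 mm farther back than shut.
Start: joints at [-1.428, 0.286, 1.577, -0, 1.279, -0.15], TCP at [0.195, -0.646, 0.198] pointing down, gripper open.
Joint ranges: [-2.77, 2.77], [-0.9, 2.22], [0.21, 2.48], [-1.53, 4.67], [0.24, 2.81], [-2.84, 2.84]. Speed limits (rad/s): [2.79, 2.79, 3.14, 3.14, 3.14, 3.14].

INTERFACE

Orientations are given as a unit quaternion [x, y, z, w].
In Python, from bench import get_obs, imaging, ticket, spotter, manip gives the robot as it stands. The module is installed in compiled form; this text tells all that it offers.
- The arm moves only by the shell command python3 -m inch 'ROWS'. ROWS is JSON, one flat list of numbers, 7 for each row, row after row: the turn, a rotation vector about the tool's x, y, z in rad, then the shift along the tool's x, y, z in cm, then the finger opening in cm, from 0 to 8.54. In form: [rx, ry, rz, tx, ty, tz, fingers, rx, ry, rz, tx, ty, tz, fingers, ...]. A call has 1 to 20 rows; each row shifts and turns the commanded pose from where the row before left it, along the tool's axes as they then stand; what a row does not reach is not made up. A row lasts 1/12 s, in which the tool goes at most 41.7 mm and 7.16 degrees, less where a joint would pass 70% of its speed; a pose out of reach is approached as far as the arm can. A call with a gripper value outside its range is refused whole. The fingers move at their own pace and stop on an object; the grip force is fixed at half the most. Time passes only in rows, so rows that do not move let the fingers close. It gives the time, the measured TCP pose, the force, the opening and the grip force at its end, in the units of the state.
- get_obs(): the state, without advancing time (a new reading comes with each control period).
- imaging.get_image(name): name is "side" or "top"; returns (picture, depth): 480x640x3 uint8, red, green, blue; 480x640 float32, m along the optical axis (not along the pixel's ray), 0 where there is no reading.
- imaging.get_calibration(name): a dict with "fovy" (degrees; the focal length in pixels is half the picture's height over the tangent of half this angle, whatever the lens; pixels are square), "cx", "cy" (the principal point, pixels), "k1" (the pictures are not rectified: a ray, as slopes to the right and down, at radius r is drawn at 1 + k1 r^2 times it, then the intrinsics apply), "world_from_camera" (4x4, takes a point from camera to world coordinates). Camera axes: x right, y down, z forward; pixel columns grow to the right and rows downward; lengths in m; the calibration is good to about 2 mm. A picture is of the moment at which its call begins. get_calibration takes no time and is no camera call.
- ticket.sign_off(): hands the job in; it is judged then, once.
Trained networks look in the newest picture that a camera, given by its name, has taken for a name from the list of things; names that differ only in an ending like _2 or _b are one class to them, and where a whole thing is asked for, a point or a joint stands for the part that bears it (a point fixed in the world has none). Each returns a list of dicts, best first, with "conf" (0 to 1); they miss things now and then, are a little off and sometimes report something else, mostly with a low value. They report only what shows in the picture. A call takes as long as a camera call. They do not tell look-alikes from the thing itself.
- spotter.search_frame(camera, name): "rect" ([left, top, right, bottom] as shares, 0 to 1, of the picture: columns of its width, rows of its height, round what is visible of it).
- spotter.spot_point(camera, name): "point" ([column, row] as shares, 0 to 1, of the picture: columns of its width, rows of its height: a listed point, or the origin of a listed thing).
The state is a dict: "time_s": time; "joints": joint angles; "joint_vel": joint speeds; "joint_torque": joint torques, N m; "ee_pos": TCP position; "tcp_rot": TCP orientation; "wrist_force": force on the tool from outside, world axes, zero at the start; "torque": the same for the moment, N m; "width": finger opening in m; "finger_force": force on a finger pad.
Only numpy, scipy, OpenCV 4.12 (cv2) and the standard library are available. Lean on these libraries where they do the work, as an engineer would, in place of code of your own. Each camera call takes 0.05 s, during which the arm holds its last target. There are 200 camera calls.

## Working session

There is one attempt and no reset: what is moved stays moved. The work goes in short steps, Python scripts to look and compute and a shell command to move; the robot and the scene stay as the last step left them, time stands still between calls to the robot, and variables do not carry over. Pictures are saved under pics/ and viewed, at most 13 in all, crops included, and the job is handed in when it is done.

```bash
mkdir -p pics; cat > h.py <<'E'
import numpy as np, cv2
from bench import get_obs, imaging, ticket, spotter, manip
from scipy.spatial.transform import Rotation as R
def cal(n):
    c=imaging.get_calibration(n); f=240/np.tan(np.radians(c["fovy"])/2)
    return c,f
def ray(n,u,v):
    c,f=cal(n); d=np.array([(u-c["cx"])/f,(v-c["cy"])/f]); s=d.copy()
    for _ in range(20): s=d/(1+c["k1"]*(s@s))
    T=np.array(c["world_from_camera"]); return T[:3,3],T[:3,:3]@np.array([s[0],s[1],1])
def onz(n,u,v,z):
    o,d=ray(n,u,v); return o+d*(z-o[2])/d[2]
def dep(n,u,v,D):
    o,d=ray(n,u,v); return o+d*D
def cloud(n,D):
    c,f=cal(n); v,u=np.mgrid[:480,:640]; d=np.stack([(u-c["cx"])/f,(v-c["cy"])/f],-1); s=d.copy()
    for _ in range(20): s=d/(1+c["k1"]*(s**2).sum(-1,keepdims=True))
    T=np.array(c["world_from_camera"]); p=np.concatenate([s,np.ones((480,640,1))],-1)*D[...,None]
    return p@T[:3,:3].T+T[:3,3]
def tri(a,b):
    (o1,d1),(o2,d2)=a,b; A=np.stack([d1,-d2],1); t=np.linalg.lstsq(A,o2-o1,rcond=None)[0]
    p,q=o1+d1*t[0],o2+d2*t[1]; return (p+q)/2,np.linalg.norm(p-q)
E
python3 - <<'E'
from h import *
np.set_printoptions(precision=4,suppress=True)
ims=[]
for n in ["top","side"]:
    p,D=imaging.get_image(n); np.savez(f"{n}0.npz",p=p,D=D)
    cv2.imwrite(f"pics/{n}0.png",p[...,::-1])
    c,f=cal(n); print(n,f,c["cx"],c["cy"],c["k1"]);print(np.array(c["world_from_camera"]))
    for k in ["puck","stage","nest","pad_face","knob_grip","ring","bush","gear"]:
        print(k,[(np.round(np.array(r["point"])*[640,480],1).tolist(),round(r["conf"],2)) for r in spotter.spot_point(n,k)][:5])
print(manip.hold_point_z,get_obs())
E
```

```text
top 537.4294138950767 318.0073566616484 243.9677360987103 -0.014947870911929291
[[ 0.0257 -0.9837  0.1778  0.2984]
 [-0.9996 -0.0269 -0.0044 -0.0121]
 [ 0.0091 -0.1776 -0.9841  1.1621]
 [ 0.      0.      0.      1.    ]]
puck [([434.9, 240.1], 0.82), ([474.0, 219.8], 0.81), ([429.0, 272.1], 0.75), ([468.2, 250.9], 0.69)]
stage [([269.6, 212.7], 0.75)]
nest [([264.5, 194.0], 0.93)]
pad_face [([268.5, 223.3], 0.74)]
knob_grip [([273.0, 235.5], 0.53)]
ring [([439.4, 206.1], 0.69)]
bush [([399.5, 192.8], 0.62)]
gear [([169.6, 304.1], 0.78)]
side 446.9896337861764 315.5664705664197 244.86247423683986 -0.11368375586175097
[[-0.9568 -0.2561  0.1374  0.3303]
 [-0.2904  0.8236 -0.4871  0.5593]
 [ 0.0116 -0.506  -0.8624  1.0924]
 [ 0.      0.      0.      1.    ]]
puck [([324.3, 164.5], 0.59), ([342.6, 169.1], 0.58), ([351.6, 196.0], 0.55), ([328.7, 187.5], 0.42)]
stage [([274.1, 287.4], 0.59)]
nest [([259.3, 285.7], 0.71)]
pad_face [([283.9, 281.4], 0.58)]
knob_grip []
ring [([306.6, 176.3], 0.58)]
bush [([286.2, 195.5], 0.49)]
gear [([330.8, 381.9], 0.59)]
0.0187 {'time_s': 0.9, 'joints': array([-1.428 ,  0.2863,  1.5767,  0.    ,  1.2786, -0.15  ]), 'joint_vel': array([ 0.0005,  0.0025,  0.0004,  0.0004, -0.0015, -0.0004]), 'joint_torque': array([  0.0009, -40.5957, -29.2945,  -0.0001,   0.0004,   0.    ]), 'ee_pos': array([ 0.1948, -0.6462,  0.1977]), 'tcp_rot': array([ 0.9893,  0.1459,  0.    , -0.    ]), 'wrist_force': array([-0.0228, -0.1665,  0.6563]), 'torque': array([-0.0518, -0.0281,  0.0439]), 'finger_force': 0.0, 'width': 0.08576929155888809}
```

View pics/top0.png

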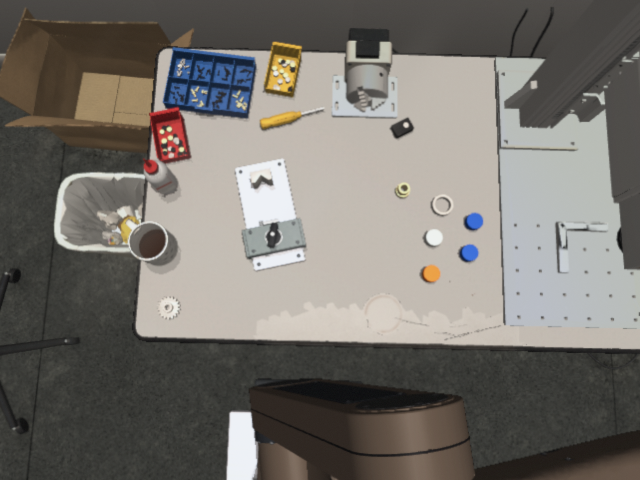

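View pics/side0.png

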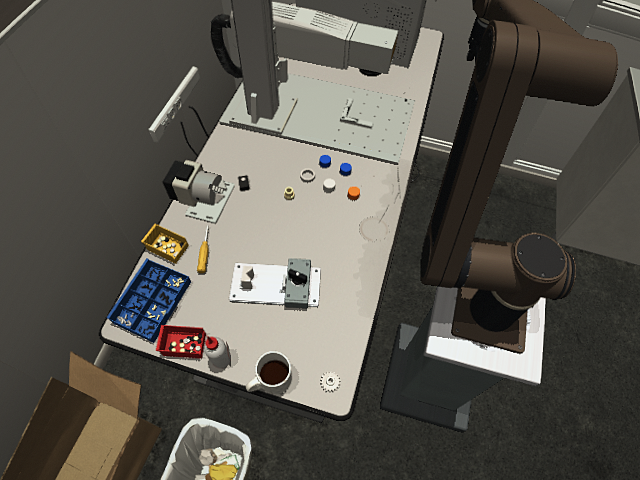

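The top view shows candidates for the puck: white/silver (434,238), blue (474,221), blue (470,253), orange (431,273). In the side view they are at (329,185), (325,160), (345,168) and (353,192). The silver one matches the description. The stage runs from the carriage at (274,238) to the V at (262,178), and the knob bar lies along stage x. I'll check the choice in a close crop and measure.

```bash
python3 - <<'E'
from h import *
np.set_printoptions(precision=4,suppress=True)
t=np.load("top0.npz");s=np.load("side0.npz")
a=cv2.resize(t["p"][150:285,380:500],None,fx=3,fy=3,interpolation=cv2.INTER_CUBIC)
b=cv2.resize(t["p"][150:285,225:320],None,fx=4.2,fy=4.2,interpolation=cv2.INTER_CUBIC)
H=560; o=np.zeros((H+7,360+b.shape[1],3),np.uint8); o[:a.shape[0],:360]=a; o[:b.shape[0],360:]=b
cv2.imwrite("pics/crop0.png",o[...,::-1])
def white(p,x0,y0,x1,y1):
    hsv=cv2.cvtColor(p,cv2.COLOR_RGB2HSV).astype(int); m=np.zeros(p.shape[:2],bool); m[y0:y1,x0:x1]=1
    return m&(hsv[...,1]<25)&(hsv[...,2]>195)
for n,d,bx in(("top",t,(418,224,450,254)),("side",s,(318,174,341,197))):
    m=white(d["p"],*bx); P=cloud(n,d["D"])[m]; v,u=np.nonzero(m)
    print(n,"puck px",u.mean(),v.mean(),m.sum(),"med",np.median(P,0),u.min(),u.max(),v.min(),v.max())
    globals()["r_"+n]=ray(n,u.mean(),v.mean())
print("tri",tri(r_top,r_side))
# stage by height bands
for n,d in(("top",t),("side",s)):
    C=cloud(n,d["D"]); 
    near=(abs(C[...,0]-0.33)<.3)&(abs(C[...,1]-0.09)<.2)
    desk=np.median(C[...,2][(abs(C[...,0]-0.4)<.12)&(abs(C[...,1]+0.08)<.04)])
    print(n,"desk z",desk)
    hsv=cv2.cvtColor(d["p"],cv2.COLOR_RGB2HSV).astype(int)
    bx=(225,150,315,280) if n=="top" else (225,252,325,312)
    box=np.zeros((480,640),bool); box[bx[1]:bx[3],bx[0]:bx[2]]=1
    z=C[...,2]-desk
    for nm,lo,hi in(("bed",.006,.018),("car",.036,.047),("vstop",.055,.07),("knob",.07,.085)):
        m=box&(z>lo)&(z<hi); Q=C[m]; 
        if len(Q)<10: print(nm,len(Q)); continue
        r=cv2.minAreaRect((Q[:,:2]*1000).astype(np.float32)); print(nm,len(Q),"z",np.median(Q[:,2]),r)
E
```

```text
top puck px 434.5857740585774 236.36820083682008 239 med [ 0.5285 -0.2697  0.0222] 418 443 228 247
side puck px 329.0987654320988 182.85185185185185 81 med [ 0.5258 -0.2667  0.0211] 324 336 179 193
tri (array([ 0.5275, -0.2704,  0.0168]), np.float64(0.003148031843324544))
top desk z 0.0004929245040794505
bed 3437 z 0.012629420390446455 ((569.2972412109375, 90.088623046875), (285.2491149902344, 189.5325469970703), 3.2779483795166016)
car 1448 z 0.04285842106087456 ((568.0075073242188, 90.09931182861328), (170.7288360595703, 127.6329345703125), 13.734992980957031)
vstop 214 z 0.06231994048693712 ((572.7749633789062, 89.74421691894531), (168.78855895996094, 44.547386169433594), 14.852582931518555)
knob 163 z 0.07652551517703987 ((514.5269165039062, 77.05811309814453), (14.230154037475586, 49.61638259887695), 81.95709991455078)
side desk z 5.0194986326745905e-05
bed 2240 z 0.011811849686504394 ((566.3947143554688, 86.1776123046875), (253.44052124023438, 140.05172729492188), 12.115804672241211)
car 852 z 0.04228473885122919 ((568.8754272460938, 92.86939239501953), (175.42625427246094, 130.00326538085938), 13.34384822845459)
vstop 177 z 0.06169833931416768 ((571.3868408203125, 95.39034271240234), (168.43441772460938, 44.34756851196289), 12.290040016174316)
knob 105 z 0.07571865217866947 ((512.6076049804688, 79.80005645751953), (15.223169326782227, 49.88317108154297), 80.93097686767578)
```

View pics/crop0.png

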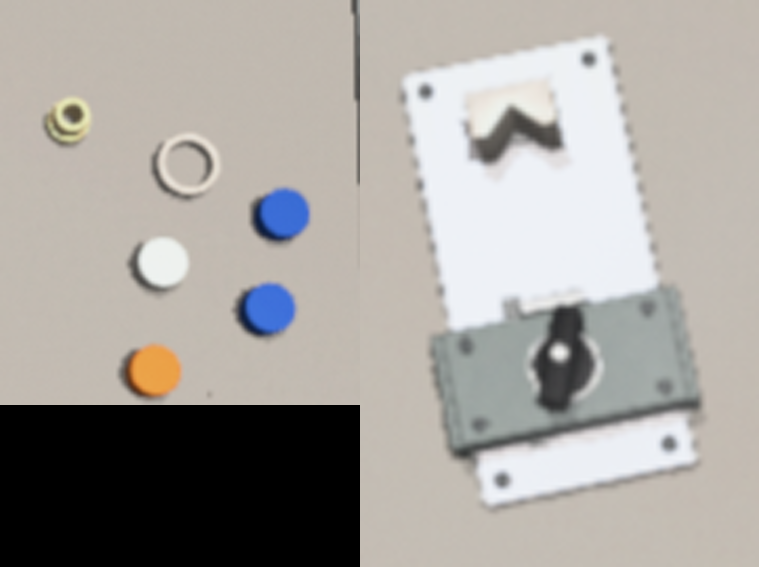

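The crop shows the silver-white puck at crop (162,262), flanked by the orange and blue look-alikes, so my choice is confirmed. The bar is turned about 18° clockwise from stage x. Now I'll fit the stage pose cleanly.

```bash
python3 - <<'E'
from h import *
np.set_printoptions(precision=4,suppress=True)
for n in("top","side"):
    d=np.load(n+"0.npz"); C=cloud(n,d["D"]); z=C[...,2]
    bx=(225,150,315,280) if n=="top" else (225,252,325,312)
    box=np.zeros((480,640),bool); box[bx[1]:bx[3],bx[0]:bx[2]]=1
    for nm,lo,hi in(("bed",.008,.017),("car",.038,.046),("vstop",.057,.066),("knob",.072,.08)):
        m=(box&(z>lo)&(z<hi)).astype(np.uint8); m=cv2.morphologyEx(m,cv2.MORPH_OPEN,np.ones((2,2),np.uint8)) if nm!="knob" else m
        k,l,st,_=cv2.connectedComponentsWithStats(m); i=1+np.argmax(st[1:,4]); Q=C[l==i]
        r=cv2.minAreaRect((Q[:,:2]*1000).astype(np.float32)); w=np.linalg.svd(Q[:,:2]-Q[:,:2].mean(0))[2][0]
        print(n,nm,len(Q),"z %.4f"%np.median(Q[:,2]),np.round(r[0],1),np.round(r[1],1),round(r[2],2),"pca deg %.1f"%np.degrees(np.arctan2(w[1],w[0])))
# puck: top-face centre per view with ray at z=.022
for n,k in(("top",(418,224,450,254)),("side",(318,174,341,197))):
    d=np.load(n+"0.npz"); C=cloud(n,d["D"]); x0,y0,x1,y1=k
    m=np.zeros((480,640),bool); m[y0:y1,x0:x1]=1; m&=(C[...,2]>.017)&(C[...,2]<.028); Q=C[m]
    c,r=cv2.minEnclosingCircle((Q[:,:2]*1000).astype(np.float32)); print(n,"puck",len(Q),c,r,Q.mean(0))
E
```

```text
top bed 2543 z 0.0128 [487.4  68.1] [405.4 113.5] 13.83 pca deg -162.8
top car 1210 z 0.0428 [419.7  52.5] [265.9 128.5] 13.31 pca deg 101.7
top vstop 161 z 0.0615 [647.5 107.9] [33.5 43. ] 13.35 pca deg -73.0
top knob 152 z 0.0765 [514.5  77.1] [14.2 49.6] 81.96 pca deg 172.6
side bed 1654 z 0.0119 [519.4 318.3] [157.6 592.1] 23.22 pca deg 143.9
side car 455 z 0.0421 [436.3 320.4] [ 59.2 519.4] 17.44 pca deg 112.4
side vstop 118 z 0.0614 [640.1 112.4] [21.1 40.3] 14.17 pca deg 104.1
side knob 93 z 0.0759 [512.8  79.8] [15.2 49.4] 80.93 pca deg 171.7
top puck 221 (527.7747802734375, -266.92108154296875) 18.338008880615234 [ 0.5272 -0.2663  0.0226]
side puck 84 (525.8869018554688, -265.4660339355469) 18.031200408935547 [ 0.5254 -0.2646  0.0212]
```

```bash
python3 -m inch '[0,0,0.0975,0,0,0,6, 0,0,0.0975,0,0,0,6, 0,0,0.0975,0,0,0,6, 0,0,0,2.075,-2.375,0,6, 0,0,0,2.075,-2.375,0,6, 0,0,0,2.075,-2.375,0,6, 0,0,0,2.075,-2.375,0,6, 0,0,0,2.075,-2.375,0,6, 0,0,0,2.075,-2.375,0,6, 0,0,0,2.075,-2.375,0,6, 0,0,0,2.075,-2.375,0,6, 0,0,0,2.075,-2.375,0,6, 0,0,0,2.075,-2.375,0,6, 0,0,0,2.075,-2.375,0,6, 0,0,0,2.075,-2.375,0,6, 0,0,0,2.075,-2.375,0,6, 0,0,0,2.075,-2.375,0,6, 0,0,0,2.075,-2.375,0,6, 0,0,0,2.075,-2.375,0,6]'
```

```text
time_s: 2.48
ee_pos: [0.5276, -0.2649, 0.198]
tcp_rot: [1.0, 0.0, 0.0, 0.0]
wrist_force: [0.1, -0.4, 0.2]
width: 0.0602
finger_force: 0.0
```

```bash
python3 -m inch '[0,0,0,0,0.14,2.3,6, 0,0,0,0,0,2.3,6, 0,0,0,0,0,2.3,6, 0,0,0,0,0,2.3,6, 0,0,0,0,0,2.3,6, 0,0,0,0,0,2.3,6, 0,0,0,0,0,2.3,6, 0,0,0,0,0,2.3,6, 0,0,0,0,0,0.5,6, 0,0,0,0,0,0.5,6, 0,0,0,0,0,0,6, 0,0,0,0,0,0,3, 0,0,0,0,0,0,3, 0,0,0,0,0,0,3, 0,0,0,0,0,0,3, 0,0,0,0,0,0,3, 0,0,0,0,0,0,3, 0,0,0,0,0,0,3]'
```

```text
time_s: 3.98
ee_pos: [0.5268, -0.2676, 0.0039]
tcp_rot: [1.0, 0.0, 0.0, 0.0]
wrist_force: [-0.7, 0.3, -0.1]
width: 0.0301
finger_force: 0.0
```

```bash
python3 - <<'E'
from h import *
p,D=imaging.get_image("side"); q,E=imaging.get_image("top")
a=cv2.resize(p[130:230,260:400],None,fx=2.8,fy=2.8,interpolation=2); b=cv2.resize(q[180:300,370:510],None,fx=2.8,fy=2.8,interpolation=2)
o=np.zeros((340,784,3),np.uint8); o[:a.shape[0],:392]=a; o[:b.shape[0],392:784]=b
cv2.imwrite("pics/g1.png",o[...,::-1]); s=get_obs(); print(s["width"],s["finger_force"],s["ee_pos"])
E
```

```text
0.029899279896199293 0.0 [ 0.52670735 -0.26752611  0.00373457]
```

View pics/g1.png

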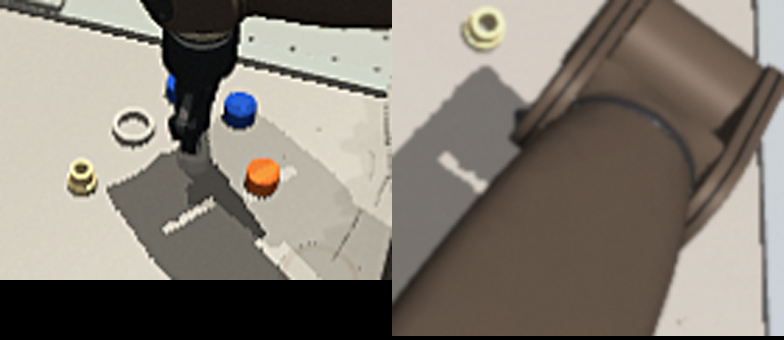

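The side crop shows grey at (190,157) under the fingers, where the puck was. The fingers closed to 30 mm without force, so they missed it. I'll open, lift and look again.

```bash
python3 -m inch '[0,0,0,0,0,0,7, 0,0,0,0,0,0,7, 0,0,0,0,0,0,7, 0,0,0,0,0,-3,7, 0,0,0,0,0,-3,7, 0,0,0,0,0,-3,7, 0,0,0,0,0,-3,7, 0,0,0,0,-2,-3,7, 0,0,0,0,-3,-3,7, 0,0,0,0,-3,0,7, 0,0,0,0,-3,0,7, 0,0,0,0,-3,0,7]'
python3 - <<'E'
from h import *
p,D=imaging.get_image("side"); q,E=imaging.get_image("top")
np.savez("side1.npz",p=p,D=D);np.savez("top1.npz",p=q,D=E)
a=cv2.resize(p[130:230,260:400],None,fx=2.8,fy=2.8,interpolation=2); b=cv2.resize(q[180:300,370:510],None,fx=2.8,fy=2.8,interpolation=2)
o=np.zeros((340,784,3),np.uint8); o[:a.shape[0],:392]=a; o[:b.shape[0],392:784]=b
cv2.imwrite("pics/g2.png",o[...,::-1])
for n in("top","side"):print(n,[(np.round(np.array(r["point"])*[640,480],1).tolist(),round(r["conf"],2)) for r in spotter.spot_point(n,"puck")])
E
```

```text
time_s: 5.08
ee_pos: [0.5269, -0.1271, 0.1843]
tcp_rot: [1.0, -0.0, 0.001, 0.0]
wrist_force: [1.0, 0.5, 0.2]
width: 0.0699
finger_force: 0.0
top [([431.5, 238.4], 0.59), ([468.8, 254.1], 0.59), ([428.7, 274.5], 0.54), ([470.3, 220.9], 0.48)]
side [([330.1, 189.1], 0.66), ([346.9, 169.2], 0.62), ([324.5, 162.3], 0.6), ([353.4, 196.5], 0.55)]
```

View pics/g2.png

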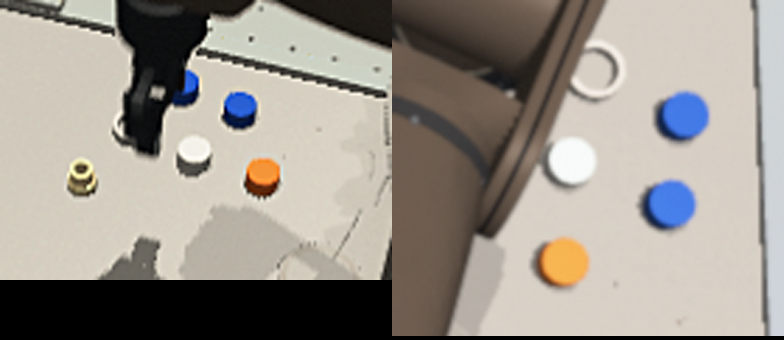

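The puck is unmoved at side crop (194,155). I'll check where the fingertips really are against the reported TCP.

```bash
python3 - <<'E'
from h import *
np.set_printoptions(precision=4,suppress=True)
d=np.load("side1.npz"); C=cloud("side",d["D"]); e=np.array([.5269,-.1271,.1843])
c,f=cal("side"); T=np.linalg.inv(np.array(c["world_from_camera"])); q=T[:3,:3]@e+T[:3,3]; s=q[:2]/q[2]; s=s*(1+c["k1"]*s@s); print("tcp px",s*f+[c["cx"],c["cy"]])
w=C[140:190,290:335].reshape(-1,3); w=w[(w[:,2]>.06)&(w[:,2]<.6)&(np.linalg.norm(w[:,:2]-e[:2],axis=1)<.12)]
for z in np.arange(.16,.3,.012):
    k=w[(w[:,2]>=z)&(w[:,2]<z+.012)]
    if len(k): print("z %.3f n %d"%(z,len(k)),k[:,:2].min(0),k[:,:2].max(0))
for n,k in(("top",(410,220,450,262)),("side",(315,170,345,202))):
    d=np.load(n+"1.npz"); C=cloud(n,d["D"]); x0,y0,x1,y1=k
    m=np.zeros((480,640),bool); m[y0:y1,x0:x1]=1; m&=(C[...,2]>.016)&(C[...,2]<.028); Q=C[m]
    print(n,len(Q),cv2.minEnclosingCircle((Q[:,:2]*1000).astype(np.float32)))
cv2.imwrite("pics/g3.png",cv2.resize(d["p"][110:210,260:370],None,fx=5,fy=5,interpolation=2)[...,::-1])
E
```

```text
tcp px [315.831  184.0202]
z 0.220 n 9 [ 0.5156 -0.1638] [ 0.5316 -0.0861]
z 0.232 n 35 [ 0.5146 -0.1646] [ 0.5332 -0.0782]
z 0.244 n 20 [ 0.5145 -0.1643] [ 0.5323 -0.0758]
z 0.256 n 14 [ 0.5125 -0.1717] [ 0.5179 -0.0798]
z 0.268 n 39 [ 0.512  -0.1663] [ 0.5367 -0.0586]
z 0.280 n 57 [ 0.5088 -0.1552] [ 0.5359 -0.0569]
z 0.292 n 62 [ 0.5087 -0.1045] [ 0.543  -0.0563]
top 223 ((526.9828491210938, -267.3728942871094), 18.635692596435547)
side 94 ((513.6536865234375, -287.8083801269531), 45.180294036865234)
```

View pics/g3.png

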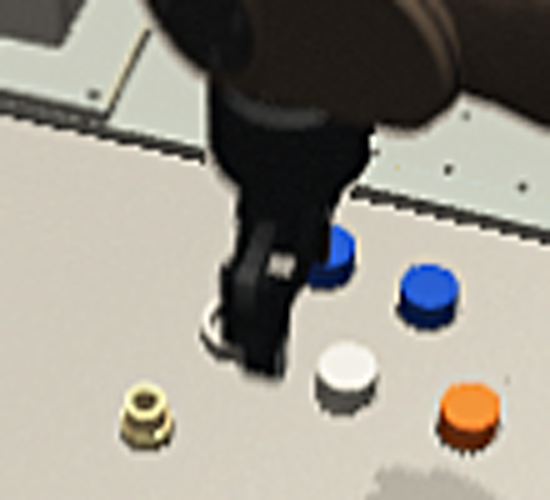

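The fingertips appear at z≈0.22 while the reported TCP is 0.184. The real tips therefore sit about 3 cm higher than the TCP says, and the fingers closed above the puck. I'll go back and descend further, watching the force.

```bash
python3 -m inch '[0,0,0,0,2.82,0,6, 0,0,0,0,2.82,0,6, 0,0,0,0,2.82,0,6, 0,0,0,0,2.82,0,6, 0,0,0,0,2.82,0,6, 0,0,0,0,0,3,6, 0,0,0,0,0,3,6, 0,0,0,0,0,3,6, 0,0,0,0,0,3,6, 0,0,0,0,0,3,6, 0,0,0,0,0,1.6,6, 0,0,0,0,0,1.2,6, 0,0,0,0,0,0.8,6, 0,0,0,0,0,0.4,6, 0,0,0,0,0,0,6, 0,0,0,0,0,0,6]'
```

```text
time_s: 6.62
ee_pos: [0.5275, -0.2699, -0.0057]
tcp_rot: [1.0, 0.0, 0.001, 0.001]
wrist_force: [0.2, 1.1, 0.6]
width: 0.0599
finger_force: 0.0
```

```bash
python3 -m inch '[0,0,0,0,0,0.4,6, 0,0,0,0,0,0.4,6, 0,0,0,0,0,0.4,6, 0,0,0,0,0,0.4,6, 0,0,0,0,0,0,6]'
```

```text
time_s: 7.03
ee_pos: [0.526, -0.2685, -0.0239]
tcp_rot: [1.0, 0.0, -0.001, -0.001]
wrist_force: [-0.4, -1.2, 0.1]
width: 0.0603
finger_force: 0.0
```

```bash
python3 -m inch '[0,0,0,0,0,0.2,6, 0,0,0,0,0,0,3.2, 0,0,0,0,0,0,3.2, 0,0,0,0,0,0,3.2, 0,0,0,0,0,0,3.2, 0,0,0,0,0,0,3.2, 0,0,0,0,0,0,3.2]'
```

```text
time_s: 7.62
ee_pos: [0.5271, -0.2693, -0.0244]
tcp_rot: [1.0, 0.0, 0.0, 0.0]
wrist_force: [-0.5, -0.4, 2.3]
width: 0.0336
finger_force: 59.7
```

```bash
python3 -m inch '[0,0,0,0,0,-1,3.2, 0,0,0,0,0,-3,3.2, 0,0,0,0,0,-3,3.2, 0,0,0,0,0,-3,3.2, 0,0,0,0,0,-3,3.2, 0,0,0,0,0,-2,3.2, 0,0,0,0,0,0,3.2, 0,0,0,0,0,0,3.2]'
python3 - <<'E'
from h import *
np.set_printoptions(precision=4,suppress=True)
p,D=imaging.get_image("side"); s=get_obs(); e=s["ee_pos"]; C=cloud("side",D); print(e,s["width"],s["finger_force"])
c,f=cal("side"); T=np.linalg.inv(np.array(c["world_from_camera"])); q=T[:3,:3]@e+T[:3,3]; u=q[:2]/q[2]; u=u*(1+c["k1"]*u@u)*f+[c["cx"],c["cy"]]; print("tcp px",u)
x,y=u.astype(int); x0,y0=x-40,y-60
cv2.imwrite("pics/g4.png",cv2.resize(p[y0:y0+90,x0:x0+90],None,fx=6,fy=6,interpolation=2)[...,::-1]); print(x0,y0)
hsv=cv2.cvtColor(p,cv2.COLOR_RGB2HSV).astype(int)
m=(np.linalg.norm(C[...,:2]-e[:2],axis=2)<.06)&(C[...,2]>.05)&(C[...,2]<.3)
b=m&(hsv[...,2]>90); v,w=np.nonzero(b); 
for n,k in(("bright",b),("dark",m&~b)):
    Q=C[k]; print(n,len(Q),Q.min(0),Q.max(0),np.median(Q,0),np.percentile(Q[:,2],[2,10,50]))
E
```

```text
time_s: 8.28
ee_pos: [0.5273, -0.2695, 0.1268]
tcp_rot: [1.0, 0.0, 0.001, 0.001]
wrist_force: [-0.5, -0.7, -1.1]
width: 0.0332
finger_force: 59.8
[ 0.5262 -0.2687  0.1247] 0.033383893447588374 59.79888081550598
tcp px [330.2579 159.554 ]
290 99
bright 59 [ 0.4876 -0.2944  0.1497] [ 0.5559 -0.2137  0.2994] [ 0.5161 -0.2608  0.1729] [0.1504 0.1538 0.1729]
dark 442 [ 0.4893 -0.2932  0.1547] [ 0.5568 -0.2089  0.2999] [ 0.5187 -0.2387  0.2558] [0.1666 0.1788 0.2558]
```

View pics/g4.png

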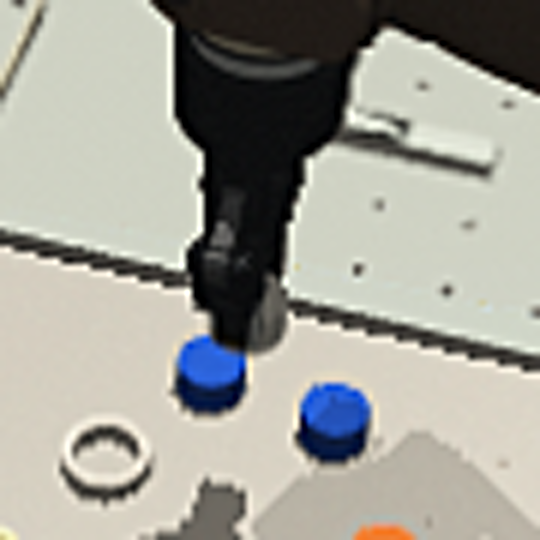

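The silver puck is held and hangs about 25 mm above the reported TCP, at crop (265,315). Next is the move to the stage.

```bash
python3 -m inch '[0,0,0,0.477,-2.808,0,3.2, 0,0,0,0.477,-2.808,0,3.2, 0,0,0,0.477,-2.808,0,3.2, 0,0,0,0.477,-2.808,0,3.2, 0,0,0,0.477,-2.808,0,3.2, 0,0,0,0.477,-2.808,0,3.2, 0,0,0,0.477,-2.808,0,3.2, 0,0,0,0.477,-2.808,0,3.2, 0,0,0,0.477,-2.808,0,3.2, 0,0,0,0.477,-2.808,0,3.2, 0,0,0,0.477,-2.808,0,3.2, 0,0,0,0.477,-2.808,0,3.2, 0,0,0,0.477,-2.808,0,3.2, 0,0,-0.117,0,0,0,3.2, 0,0,-0.117,0,0,0,3.2, 0,0,0,0,0,3,3.2, 0,0,0,0,0,3,3.2, 0,0,0,0,0,3,3.2, 0,0,0,0,0,0,3.2]'
```

```text
time_s: 9.92
ee_pos: [0.5806, 0.096, 0.0255]
tcp_rot: [0.993, 0.117, -0.009, -0.001]
wrist_force: [-2.5, 0.4, -2.6]
width: 0.0336
finger_force: 59.9
```

```bash
python3 - <<'E'
from h import *
np.set_printoptions(precision=4,suppress=True)
s=get_obs(); print(s["ee_pos"],s["width"]); P=s["ee_pos"][:2]*1000
for n in("top","side"):
    d=np.load(n+"0.npz"); C=cloud(n,d["D"]); z=C[...,2]; o=np.array([574.4,92.9])
    for yaw in(13.4,):
        a=np.radians(yaw); Rm=np.array([[np.cos(a),np.sin(a)],[-np.sin(a),np.cos(a)]]); L=(C[...,:2]*1000-o)@Rm.T
        for nm,lo,hi,x0,x1 in(("car",.038,.046,-110,-25),("vstop",.056,.066,30,110),("bed",.008,.0165,-140,140)):
            m=(z>lo)&(z<hi)&(L[...,0]>x0)&(L[...,0]<x1)&(abs(L[...,1])<80); Q=L[m]; print(n,nm,len(Q),np.percentile(Q,[1,99],axis=0),cv2.minAreaRect(Q.astype(np.float32))[2])
    print("hand in stage",Rm@(P-o))
E
```

```text
[0.5806 0.096  0.0255] 0.03358210882269915
top car 1282 [[-91.5822 -63.9676]
 [-32.4232  61.2077]] 89.99893188476562
top vstop 176 [[ 58.2893 -22.7558]
 [ 81.427   20.835 ]] 0.39984893798828125
top bed 3208 [[-117.986   -56.6427]
 [ 113.0187   54.007 ]] 88.5590591430664
hand in stage [6.7584 1.5492]
side car 766 [[-92.6142 -61.1561]
 [-33.8605  64.5686]] 89.90582275390625
side vstop 127 [[ 58.7357 -19.303 ]
 [ 81.2943  23.7389]] 1.156760573387146
side bed 2095 [[-119.2157  -52.6832]
 [ 113.3118   63.9793]] 89.90752410888672
hand in stage [6.7584 1.5492]
```

```bash
python3 -m inch '[0,0,0,0,0,0,3.2, 0,0,0,0,0,0,3.2, 0,0,0,0,0,0,3.2]'
```

```text
time_s: 10.17
ee_pos: [0.5902, 0.0959, 0.0371]
tcp_rot: [0.993, 0.117, 0.002, 0.0]
wrist_force: [-0.0, -0.2, 0.2]
width: 0.0338
finger_force: 59.9
```

```bash
python3 -m inch '[0,0,0,0,0,1.5,3.2, 0,0,0,0,0,1.5,3.2, 0,0,0,0,0,0.8,3.2, 0,0,0,0,0,0.5,3.2, 0,0,0,0,0,0.25,3.2, 0,0,0,0,0,0,3.2, 0,0,0,0,0,0,3.2]'
```

```text
time_s: 10.75
ee_pos: [0.5894, 0.096, -0.0094]
tcp_rot: [0.993, 0.117, 0.001, 0.0]
wrist_force: [0.2, 0.9, -0.5]
width: 0.0334
finger_force: 59.9
```

```bash
python3 -m inch '[0,0,0,0,0,0.15,3.2, 0,0,0,0,0,0.1,3.2, 0,0,0,0,0,0,3.2, 0,0,0,0,0,0,3.2]'
```

```text
time_s: 11.08
ee_pos: [0.5891, 0.096, -0.0124]
tcp_rot: [0.993, 0.117, 0.001, 0.0]
wrist_force: [0.6, 0.5, 0.5]
width: 0.0334
finger_force: 60.1
```

```bash
python3 -m inch '[0,0,0,0,0,0.05,3.2, 0,0,0,0,0,0,3.2, 0,0,0,0,0,0,5.5, 0,0,0,0,0,0,5.5, 0,0,0,0,0,0,5.5, 0,0,0,0,0,0,5.5, 0,0,0,0,0,0,5.5, 0,0,0,0,0,-1,5.5, 0,0,0,0,0,-2,5.5, 0,0,0,0,0,-3,5.5, 0,0,0,0,0,-3,5.5, 0,0,0,0,0,-3,5.5, 0,0,0,0,0,-2,5.5, 0,0,0,0,0,0,5.5]'
```

```text
time_s: 12.25
ee_pos: [0.5926, 0.096, 0.134]
tcp_rot: [0.993, 0.117, 0.006, 0.001]
wrist_force: [0.3, 0.7, 1.0]
width: 0.0548
finger_force: 0.0
```

```bash
python3 -m inch '[0,0,-0.12,0,0,0,5, 0,0,-0.12,0,0,0,5, 0,0,-0.12,0,0,0,5, 0,0,-0.12,0,0,0,5, 0,0,-0.12,0,0,0,5, 0,0,-0.12,0,0,0,5, 0,0,-0.12,0,0,0,5, 0,0,-0.12,0,0,0,5, 0,0,-0.12,0,0,0,5, 0,0,-0.12,0,0,0,5, 0,0,-0.12,0,0,0,5, 0,0,-0.12,0,0,0,5, 0,0,-0.12,0,0,0,5, 0,0,-0.12,0,0,0,5, 0,0,-0.12,0,0,0,5, 0,0,-0.12,0,0,0,5, 0,0,-0.12,0,0,0,5, 0,0,-0.12,0,0,0,5, 0,0,-0.12,0,0,0,5, 0,0,-0.12,0,0,0,5]'
python3 -m inch '[0,0,-0.121,0,0,0,5, 0,0,-0.121,0,0,0,5, 0,0,-0.121,0,0,0,5, 0,0,0,0,0,0,5, 0,0,0,0,0,0,5, 0,0,0,0,0,0,5]'
cat > st.py <<'E'
from h import *
np.set_printoptions(precision=4,suppress=True)
def show(tgt=None):
    s=get_obs(); M=R.from_quat(s["tcp_rot"]).as_matrix(); phi=np.arctan2(M[1,0],M[0,0]); a=np.radians(13.4)
    ux=np.array([np.cos(a),np.sin(a),0]); L=s["ee_pos"]-[.5744,.0929,0]
    print("t %.2f"%s["time_s"],"pos",s["ee_pos"],"stage x %.2f y %.2f mm"%(L@ux*1e3,(L[1]*ux[0]-L[0]*ux[1])*1e3),"phi %.3f"%phi,"w %.4f ff %.1f"%(s["width"],s["finger_force"]),"Fx_stage %.2f F"%(s["wrist_force"]@ux),s["wrist_force"],"T",s["torque"],"q6 %.2f"%s["joints"][5])
    print("stage x in tool:",M.T@ux)
    if tgt is not None: print("shift cm",M.T@(np.array(tgt)-s["ee_pos"])*100)
E
python3 -c "
from st import *
show([.5137,.0784,.10])
p,D=imaging.get_image('top'); C=cloud('top',D); q,E=imaging.get_image('side'); B=cloud('side',E)
a=np.radians(13.4); Rm=np.array([[np.cos(a),np.sin(a)],[-np.sin(a),np.cos(a)]])
for n,c in(('top',C),('side',B)):
    L=(c[...,:2]*1e3-[574.4,92.9])@Rm.T; z=c[...,2]
    for nm,lo,hi,x0,x1 in(('puck',.030,.038,-15,50),('knob',.07,.08,-110,-20)):
        m=(z>lo)&(z<hi)&(L[...,0]>x0)&(L[...,0]<x1)&(abs(L[...,1])<30)
        print(n,nm,m.sum(), cv2.minAreaRect(L[m].astype(np.float32)) if m.sum()>5 else '')
cv2.imwrite('pics/s1.png',np.hstack([cv2.resize(p[150:280,225:325],None,fx=4,fy=4),cv2.resize(q[240:305,225:325],None,fx=4,fy=8)])[...,::-1])
"
```

```text
time_s: 13.92
ee_pos: [0.5879, 0.096, 0.1258]
tcp_rot: [0.248, 0.969, -0.0, -0.001]
wrist_force: [0.7, -0.1, -0.7]
width: 0.0498
finger_force: 0.0
time_s: 14.42
ee_pos: [0.5883, 0.096, 0.1262]
tcp_rot: [0.073, 0.997, -0.0, -0.0]
wrist_force: [-0.1, -0.7, 0.2]
width: 0.0499
finger_force: 0.0
t 14.42 pos [0.5883 0.096  0.1262] stage x 14.25 y -0.25 mm phi 2.995 w 0.0499 ff 0.0 Fx_stage -0.29 F [-0.146  -0.6518  0.1577] T [-0.0273  0.0202 -0.0053] q6 -1.43
stage x in tool: [-0.9284  0.3716 -0.0007]
shift cm [ 7.1225 -2.8292  2.6306]
top puck 0 
top knob 147 ((-61.89445495605469, -1.5895671844482422), (14.06828784942627, 48.71929168701172), 68.02752685546875)
side puck 132 ((13.574723243713379, -0.06022071838378906), (34.408199310302734, 34.98541259765625), 6.823122024536133)
side knob 108 ((-63.468170166015625, 1.5649433135986328), (16.058917999267578, 49.49588394165039), 66.40314483642578)
```

View pics/s1.png

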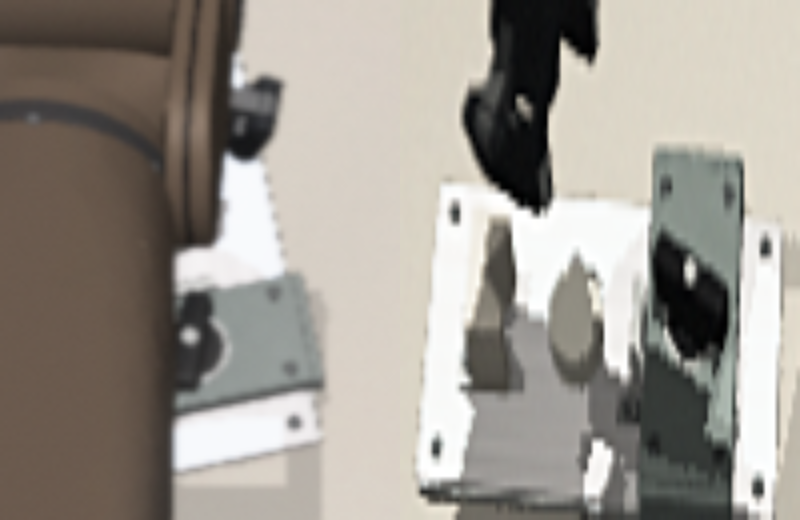

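The side half shows the puck standing on the bed at (580,320), measured at stage (13.6, 0) mm. The bar at (690,300) is about 22.5° clockwise from stage x. Next I'll move over the knob.

```bash
python3 -m inch '[0,0,0,2.374,-0.943,0,4, 0,0,0,2.374,-0.943,0,4, 0,0,0,2.374,-0.943,0,4, 0,0,0.015,0,0,0,4, 0,0,0,0,0,2,4, 0,0,0,0,0,2,4, 0,0,0,0,0,2,4, 0,0,0,0,0,1.5,4, 0,0,0,0,0,0,4, 0,0,0,0,0,0,4]'
python3 -c "
from st import *
show([.5137,.0784,.027])
q,E=imaging.get_image('side'); B=cloud('side',E)
a=np.radians(13.4); Rm=np.array([[np.cos(a),np.sin(a)],[-np.sin(a),np.cos(a)]])
L=(B[...,:2]*1e3-[574.4,92.9])@Rm.T; z=B[...,2]; hsv=cv2.cvtColor(q,cv2.COLOR_RGB2HSV)
for z0 in np.arange(.046,.13,.006):
    m=(z>z0)&(z<z0+.006)&(abs(L[...,0]+62)<45)&(abs(L[...,1])<50)&(hsv[...,2]<90)
    if m.sum(): print('%.3f'%z0,m.sum(),np.r_[L[m].min(0),L[m].max(0)])
cv2.imwrite('pics/s2.png',cv2.resize(q[220:305,240:330],None,fx=6,fy=6,interpolation=2)[...,::-1])
"
```

```text
time_s: 15.35
ee_pos: [0.5139, 0.0783, 0.0512]
tcp_rot: [0.08, 0.997, -0.0, -0.001]
wrist_force: [0.3, -1.2, 1.1]
width: 0.0399
finger_force: 0.0
t 15.35 pos [0.5139 0.0783 0.0512] stage x -62.26 y -0.20 mm phi 2.982 w 0.0399 ff 0.0 Fx_stage 0.06 F [ 0.3407 -1.1707  1.0835] T [-0.0247 -0.0465  0.0327] q6 -1.45
stage x in tool: [-0.9234  0.3838 -0.0015]
shift cm [0.0158 0.0093 2.4161]
0.046 37 [-91.2836   8.0837 -34.3167  49.5574]
0.052 10 [-86.3455   6.7464 -62.8408  15.2488]
0.058 9 [-86.4293   9.8049 -65.8718  13.8291]
0.064 10 [-86.423    7.8852 -65.8364  16.4259]
0.070 32 [-86.2687  -3.1133 -65.344   15.4349]
0.076 22 [-86.4933  -4.6924 -62.4732  13.7599]
0.082 1 [-71.256    8.5334 -71.256    8.5334]
0.088 11 [-82.0606 -19.7457 -58.1149  28.6736]
0.094 8 [-82.1664 -17.3519 -58.1094  27.4658]
0.100 13 [-82.1982 -17.6822 -53.879   33.4904]
0.106 11 [-82.2964 -19.7702 -56.6072  33.9525]
0.112 9 [-82.1286 -19.8834 -58.6803  27.877 ]
0.118 6 [-82.3    -19.6066 -56.7966  31.6658]
0.124 2 [-82.3471 -18.461  -77.4309 -17.5479]
```

View pics/s2.png

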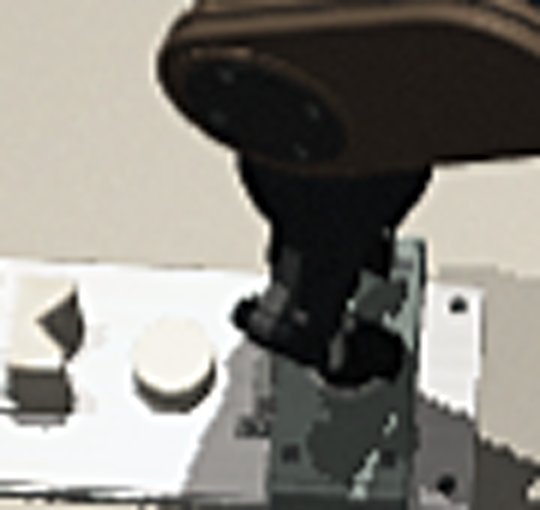

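The side crop shows the fingers straddling the bar at (320,350), with the tips still above it. I'll descend another 27 mm and close.

```bash
python3 -m inch '[0,0,0,0,0,1,4, 0,0,0,0,0,1,4, 0,0,0,0,0,0.5,4, 0,0,0,0,0,0.2,4, 0,0,0,0,0,0,4, 0,0,0,0,0,0,0.5, 0,0,0,0,0,0,0.5, 0,0,0,0,0,0,0.5, 0,0,0,0,0,0,0.5, 0,0,0,0,0,0,0.5, 0,0,0,0,0,0,0.5]'
python3 -c "
from st import *
show()"
```

```text
time_s: 16.32
ee_pos: [0.5148, 0.0789, 0.0253]
tcp_rot: [0.08, 0.997, 0.001, 0.001]
wrist_force: [2.0, 5.2, 1.1]
width: 0.0125
finger_force: 60.8
t 16.32 pos [0.5148 0.0789 0.0253] stage x -61.24 y 0.20 mm phi 2.982 w 0.0125 ff 60.8 Fx_stage 3.13 F [1.9671 5.2413 1.0772] T [ 0.8465 -0.1976  0.1545] q6 -1.46
stage x in tool: [-0.9237  0.383   0.002 ]
```

```bash
cat > wind.py <<'E'
import sys; from h import *
s=get_obs(); M=R.from_quat(s["tcp_rot"]).as_matrix(); phi=np.arctan2(M[1,0],M[0,0])
d=float(sys.argv[1]); n=int(sys.argv[2])
for i in range(n):
    th=.2339-phi+d*(i+.5); print(i,round(2*d*np.cos(th),3),round(-2*d*np.sin(th),3))
E
python3 wind.py .08 20
```

```text
0 -0.145 0.067
1 -0.139 0.079
2 -0.133 0.089
3 -0.125 0.1
4 -0.117 0.109
5 -0.108 0.118
6 -0.098 0.127
7 -0.087 0.134
8 -0.076 0.141
9 -0.065 0.146
10 -0.053 0.151
11 -0.041 0.155
12 -0.028 0.157
13 -0.016 0.159
14 -0.003 0.16
15 0.01 0.16
16 0.023 0.158
17 0.035 0.156
18 0.048 0.153
19 0.06 0.148
```

First segment: 8 rows, then check.

```bash
python3 -m inch '[0,0,0.08,-0.145,0.067,0,0.5, 0,0,0.08,-0.139,0.079,0,0.5, 0,0,0.08,-0.133,0.089,0,0.5, 0,0,0.08,-0.125,0.1,0,0.5, 0,0,0.08,-0.117,0.109,0,0.5, 0,0,0.08,-0.108,0.118,0,0.5, 0,0,0.08,-0.098,0.127,0,0.5, 0,0,0.08,-0.087,0.134,0,0.5, 0,0,0,0,0,0,0.5, 0,0,0,0,0,0,0.5, 0,0,0,0,0,0,0.5]'
python3 -c "
from st import *
show()"
```

```text
time_s: 17.23
ee_pos: [0.527, 0.0814, 0.0253]
tcp_rot: [0.389, 0.921, 0.0, 0.001]
wrist_force: [1.5, 0.6, 3.7]
width: 0.0126
finger_force: 61.0
t 17.23 pos [0.527  0.0814 0.0253] stage x -48.73 y -0.18 mm phi 2.343 w 0.0126 ff 61.0 Fx_stage 1.63 F [1.5324 0.6194 3.6558] T [ 0.1396 -0.0787 -0.1805] q6 -0.81
stage x in tool: [-0.5125  0.8587  0.0013]
```

```bash
python3 -m inch '[0,0,0.08,-0.076,0.141,0,0.5, 0,0,0.08,-0.065,0.146,0,0.5, 0,0,0.08,-0.053,0.151,0,0.5, 0,0,0.08,-0.041,0.155,0,0.5, 0,0,0.08,-0.028,0.157,0,0.5, 0,0,0.08,-0.016,0.159,0,0.5, 0,0,0.08,-0.003,0.16,0,0.5, 0,0,0.08,0.01,0.16,0,0.5, 0,0,0.08,0.023,0.158,0,0.5, 0,0,0.08,0.035,0.156,0,0.5]'
python3 -c "
from st import *
show()"
python3 -m inch '[0,0,0,0,0,0,0.5, 0,0,0,0,0,0,0.5]'
python3 -c "
from st import *
show()
p,D=imaging.get_image('top'); q,E=imaging.get_image('side')
a=np.radians(13.4); Rm=np.array([[np.cos(a),np.sin(a)],[-np.sin(a),np.cos(a)]])
for n,c in(('top',cloud('top',D)),('side',cloud('side',E))):
    L=(c[...,:2]*1e3-[574.4,92.9])@Rm.T; z=c[...,2]
    for nm,lo,hi,x0,x1 in(('puck',.030,.038,-15,65),('vtop',.057,.066,45,100),('car',.038,.046,-100,0)):
        m=(z>lo)&(z<hi)&(L[...,0]>x0)&(L[...,0]<x1)&(abs(L[...,1])<(75 if nm=='car' else 25))
        if m.sum()>5: print(n,nm,m.sum(),cv2.minEnclosingCircle(L[m].astype(np.float32)) if nm=='puck' else np.percentile(L[m],[1,99],axis=0))
cv2.imwrite('pics/s3.png',cv2.resize(q[220:305,220:330],None,fx=6,fy=6,interpolation=2)[...,::-1])
"
```

```text
time_s: 18.07
ee_pos: [0.5417, 0.0849, 0.0253]
tcp_rot: [0.717, 0.697, -0.001, 0.001]
wrist_force: [-1.7, -2.6, 5.8]
width: 0.0124
finger_force: 61.4
t 18.07 pos [0.5417 0.0849 0.0253] stage x -33.71 y -0.23 mm phi 1.542 w 0.0124 ff 61.4 Fx_stage -2.22 F [-1.6693 -2.5907  5.792 ] T [-0.2618  0.3525  0.1982] q6 0.00
stage x in tool: [ 0.2598  0.9657 -0.0016]
time_s: 18.23
ee_pos: [0.5418, 0.0849, 0.0252]
tcp_rot: [0.717, 0.697, -0.001, 0.0]
wrist_force: [-1.3, -1.8, 4.5]
width: 0.0128
finger_force: 61.2
t 18.23 pos [0.5418 0.0849 0.0252] stage x -33.60 y -0.21 mm phi 1.543 w 0.0128 ff 61.2 Fx_stage -1.70 F [-1.3113 -1.8174  4.5175] T [-0.3208  0.3254 -0.194 ] q6 0.00
stage x in tool: [ 0.2584  0.966  -0.0012]
top car 243 [[-62.3841 -65.025 ]
 [ -4.3494 -37.6627]]
side puck 179 ((29.309770584106445, 7.853334903717041), 36.07811737060547)
side vtop 119 [[ 58.6783 -20.0284]
 [ 81.8525  24.176 ]]
side car 505 [[-63.6526 -16.2431]
 [ -4.9081  65.4085]]
```

View pics/s3.png

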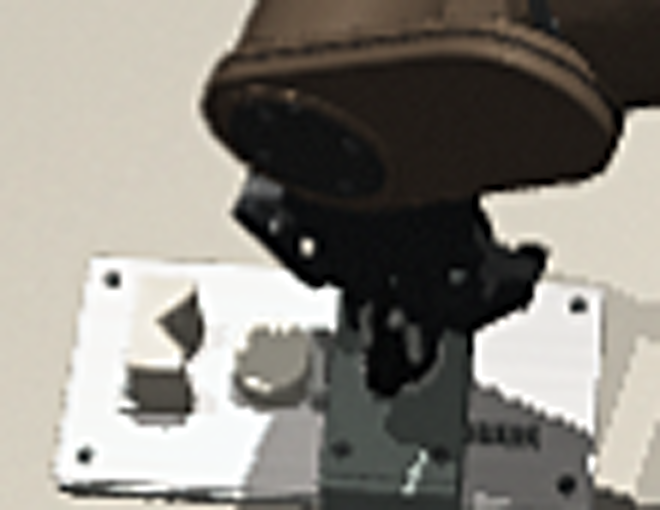

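The side crop shows the carriage advanced, with its pad touching the puck at (272,370) and the V ahead of it at (165,330). V-front is at about stage 58, so the seated axis should be near 46 and about 22 mm of travel remains.

```bash
python3 wind.py .08 9
```

```text
0 0.048 0.153
1 0.06 0.148
2 0.071 0.143
3 0.082 0.137
4 0.093 0.13
5 0.103 0.122
6 0.113 0.114
7 0.121 0.104
8 0.129 0.094
```

```bash
python3 -m inch '[0,0,0.08,0.048,0.153,0,0.5, 0,0,0.08,0.06,0.148,0,0.5, 0,0,0.08,0.071,0.143,0,0.5, 0,0,0.08,0.082,0.137,0,0.5, 0,0,0.08,0.093,0.13,0,0.5, 0,0,0.08,0.103,0.122,0,0.5]'
python3 -c "
from st import *
show()"
python3 -m inch '[0,0,0.08,0.113,0.114,0,0.5, 0,0,0.08,0.121,0.104,0,0.5, 0,0,0.08,0.129,0.094,0,0.5]'
python3 -c "
from st import *
show()"; python3 wind.py .02 20
```

```text
time_s: 18.83
ee_pos: [0.5504, 0.0873, 0.0252]
tcp_rot: [0.862, 0.506, -0.002, 0.001]
wrist_force: [-3.4, -2.2, 6.8]
width: 0.0125
finger_force: 61.5
t 18.83 pos [0.5504 0.0873 0.0252] stage x -24.61 y 0.09 mm phi 1.062 w 0.0125 ff 61.5 Fx_stage -3.80 F [-3.3879 -2.1906  6.809 ] T [-0.3691  0.5739  0.1928] q6 0.49
stage x in tool: [ 0.6765  0.7365 -0.0028]
time_s: 19.08
ee_pos: [0.5549, 0.0885, 0.0253]
tcp_rot: [0.917, 0.399, -0.002, 0.001]
wrist_force: [-4.3, -2.3, 6.3]
width: 0.0127
finger_force: 61.5
t 19.08 pos [0.5549 0.0885 0.0253] stage x -19.93 y 0.28 mm phi 0.822 w 0.0127 ff 61.5 Fx_stage -4.70 F [-4.2901 -2.2767  6.2691] T [-0.3036  0.6057  0.1752] q6 0.73
stage x in tool: [ 0.8322  0.5545 -0.0031]
0 0.034 0.022
1 0.034 0.021
2 0.034 0.02
3 0.035 0.02
4 0.035 0.019
5 0.036 0.018
6 0.036 0.018
7 0.036 0.017
8 0.037 0.016
9 0.037 0.015
10 0.037 0.015
11 0.037 0.014
12 0.038 0.013
13 0.038 0.012
14 0.038 0.012
15 0.038 0.011
16 0.039 0.01
17 0.039 0.009
18 0.039 0.009
19 0.039 0.008
```

```bash
python3 -m inch '[0,0,0.02,0.034,0.022,0,0.5, 0,0,0.02,0.034,0.021,0,0.5, 0,0,0.02,0.034,0.02,0,0.5, 0,0,0.02,0.035,0.02,0,0.5, 0,0,0.02,0.035,0.019,0,0.5, 0,0,0.02,0.036,0.018,0,0.5, 0,0,0.02,0.036,0.018,0,0.5]'
python3 -c "
from st import *
show()"
python3 -m inch '[0,0,0.02,0.036,0.017,0,0.5, 0,0,0.02,0.037,0.016,0,0.5, 0,0,0.02,0.037,0.015,0,0.5]'
python3 -c "
from st import *
show()"
python3 -m inch '[0,0,0.02,0.037,0.015,0,0.5, 0,0,0.02,0.037,0.014,0,0.5, 0,0,0.02,0.038,0.013,0,0.5]'
python3 -c "
from st import *
show()"
```

```text
time_s: 19.67
ee_pos: [0.5575, 0.0893, 0.0253]
tcp_rot: [0.942, 0.336, -0.002, 0.001]
wrist_force: [-3.5, -2.0, 7.4]
width: 0.0125
finger_force: 61.5
t 19.67 pos [0.5575 0.0893 0.0253] stage x -17.29 y 0.47 mm phi 0.685 w 0.0125 ff 61.5 Fx_stage -3.91 F [-3.5365 -2.0127  7.3658] T [-0.2882  0.6028  0.1556] q6 0.87
stage x in tool: [ 0.9002  0.4356 -0.0034]
time_s: 19.92
ee_pos: [0.5586, 0.0897, 0.0252]
tcp_rot: [0.952, 0.307, -0.002, 0.001]
wrist_force: [-2.4, -2.1, 7.4]
width: 0.0124
finger_force: 61.5
t 19.92 pos [0.5586 0.0897 0.0252] stage x -16.12 y 0.53 mm phi 0.624 w 0.0124 ff 61.5 Fx_stage -2.87 F [-2.4473 -2.0956  7.4261] T [-0.2024  0.602   0.1579] q6 0.93
stage x in tool: [ 0.9247  0.3808 -0.0034]
time_s: 20.17
ee_pos: [0.5598, 0.09, 0.0253]
tcp_rot: [0.96, 0.278, -0.002, 0.001]
wrist_force: [-3.7, -1.8, 6.1]
width: 0.0125
finger_force: 61.5
t 20.17 pos [0.5598 0.09   0.0253] stage x -14.92 y 0.55 mm phi 0.564 w 0.0125 ff 61.5 Fx_stage -4.00 F [-3.689  -1.7806  6.1478] T [-0.1897  0.6049  0.1319] q6 0.99
stage x in tool: [ 0.9459  0.3245 -0.0034]
```

```bash
S='from st import *
s=get_obs();a=np.radians(13.4);L=s["ee_pos"]-[.5744,.0929,0];F=s["wrist_force"][:2]@[np.cos(a),np.sin(a)];M=R.from_quat(s["tcp_rot"]).as_matrix()
print("X %.2f phi %.3f F %.2f Tz %.3f E %.3f"%((L[0]*np.cos(a)+L[1]*np.sin(a))*1e3,np.arctan2(M[1,0],M[0,0]),F,s["torque"][2],s["torque"][2]-.02*F))'; echo "$S">e.py
python3 -m inch '[0,0,0.02,0.038,0.012,0,0.5, 0,0,0.02,0.038,0.012,0,0.5]'>/dev/null; python3 e.py
python3 -m inch '[0,0,0.02,0.038,0.011,0,0.5, 0,0,0.02,0.039,0.01,0,0.5]'>/dev/null; python3 e.py
python3 -m inch '[0,0,0.02,0.039,0.009,0,0.5]'>/dev/null; python3 e.py
python3 -m inch '[0,0,0.02,0.039,0.009,0,0.5]'>/dev/null; python3 e.py
```

```text
X -14.15 phi 0.524 F -4.65 Tz 0.197 E 0.290
X -13.35 phi 0.484 F -3.70 Tz 0.216 E 0.290
X -12.99 phi 0.465 F -4.29 Tz 0.274 E 0.360
X -12.64 phi 0.445 F -4.00 Tz 0.269 E 0.349
```

```bash
for i in 1 2 3; do python3 -m inch '[0,0,0,0,0,0,0.5]'>/dev/null; python3 e.py; done
python3 -m inch '[0,0,0.01,0.02,0.004,0,0.5]'>/dev/null; python3 e.py; python3 -m inch '[0,0,0.01,0.02,0.004,0,0.5]'>/dev/null; python3 e.py
```

```text
X -12.58 phi 0.445 F -4.35 Tz 0.191 E 0.278
X -12.58 phi 0.445 F -4.46 Tz 0.110 E 0.200
X -12.59 phi 0.445 F -3.85 Tz 0.192 E 0.269
X -12.46 phi 0.436 F -4.56 Tz 0.281 E 0.373
X -12.29 phi 0.426 F -3.84 Tz 0.325 E 0.402
```

The moving-torque estimate and the turn past contact both give about 9–10 N. I'll release and lift.

```bash
python3 -m inch '[0,0,0,0,0,0,4, 0,0,0,0,0,0,4, 0,0,0,0,0,0,4, 0,0,0,0,0,0,4, 0,0,0,0,0,0,4, 0,0,0,0,0,-1,4, 0,0,0,0,0,-2,4, 0,0,0,0,0,-3,4, 0,0,0,0,0,-3,4, 0,0,0,0,0,-3,4, 0,0,0,0,0,-2,4, 0,0,0,-3,0,0,4, 0,0,0,-4,0,0,4, 0,0,0,-3,0,0,4, 0,0,0,0,0,0,4, 0,0,0,0,0,0,4]'
python3 -c "
from st import *
q,E=imaging.get_image('side'); p,D=imaging.get_image('top')
a=np.radians(13.4); Rm=np.array([[np.cos(a),np.sin(a)],[-np.sin(a),np.cos(a)]])
for n,c in(('top',cloud('top',D)),('side',cloud('side',E))):
    L=(c[...,:2]*1e3-[574.4,92.9])@Rm.T; z=c[...,2]
    for nm,lo,hi,x0,x1 in(('puck',.031,.0365,24,65),('knob',.07,.08,-50,30),('car',.038,.046,-100,22)):
        m=(z>lo)&(z<hi)&(L[...,0]>x0)&(L[...,0]<x1)&(abs(L[...,1])<(75 if nm=='car' else 30))
        if m.sum()>5: print(n,nm,m.sum(),cv2.minAreaRect(L[m].astype(np.float32)),np.percentile(L[m],[1,99],axis=0).round(1).tolist())
cv2.imwrite('pics/s4.png',cv2.resize(q[220:305,220:330],None,fx=6,fy=6,interpolation=2)[...,::-1])
"
```

```text
time_s: 22.42
ee_pos: [0.4715, 0.0506, 0.1653]
tcp_rot: [0.978, 0.209, 0.001, 0.0]
wrist_force: [-0.4, 0.2, 0.5]
width: 0.0402
finger_force: 0.0
side puck 127 ((46.47190856933594, 1.193807601928711), (42.682804107666016, 37.824127197265625), 8.723864555358887) [[24.5, -16.8], [63.8, 21.9]]
side knob 103 ((-11.748695373535156, 1.8245735168457031), (47.380069732666016, 16.70191764831543), 12.377453804016113) [[-34.9, -8.3], [10.7, 12.7]]
side car 766 ((-12.058250427246094, 1.6564750671386719), (60.14916229248047, 129.51632690429688), 0.27937713265419006) [[-41.6, -61.0], [17.4, 65.3]]
```

View pics/s4.png

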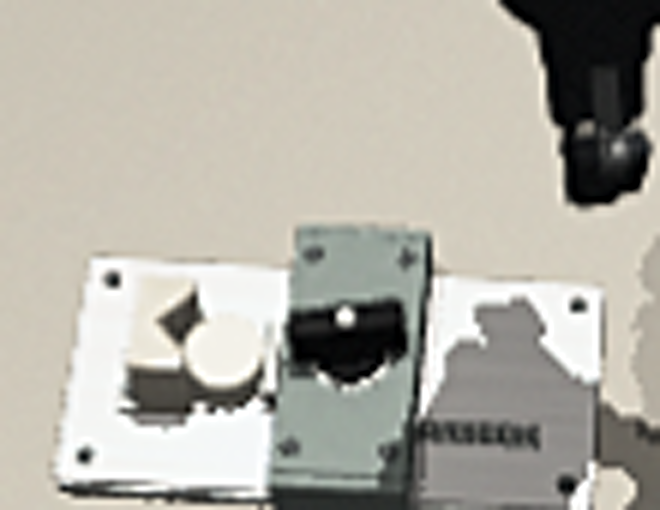

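The side crop shows the puck at (225,348) seated in the V, with the pad against it. The knob has held its angle and the hand is clear, so I'm handing in.

```bash
python3 -c "
from h import *
print(ticket.sign_off())"
```

```text
the job is handed in; nothing more can be done
None
```

The puck is seated in the V and clamped with an estimated 9–10 N (worked out from the winding torque, not measured at the pad); the hand is clear, and I handed the job in without getting a verdict back.

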